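Rake the lava rock into an even layer

TASK

Pick up the hand rake and rake the heap of lava rock across the tray so that all eight pieces lie in a single layer, none on top of another, with their middles in the far, bare half of the tray. Move the pieces only with the rake: start the main stroke against the tray's end behind the heap and keep the teeth resting lightly on the tray's floor, without pressing hard on it or on the walls, all the way past the middle. Then stand the rake upright on the middle of its cork pad, let go, and leave the other things on the bench undisturbed.

Things in the scene. Friction and masses are not known exactly. Their poses are not given: they have to be found in the camera images.
- tray: Fixed white plastic gravel tray. Outside 342 x 146 mm, 68 mm high, walls 6 mm; inside 330 x 134 mm. Origin: centre of its underside, on the bench; x = long axis, from the heaped end (-x) to the bare far end (+x); y across; z up. The slotted aluminium floor plate inside is part of it (see tray_pivot).
- tray_pivot (a point): Point of the tray at its x = -70 mm, 30 mm above the bench: here the floor plate's top lies. The plate is set to an unmeasured slope about the crosswise line here and rises or falls towards +x by up to 0.06 rad (flat across), so the floor's height elsewhere must be felt. It sits on springy mounts: gives about 1 mm per 5 N straight down and springs back. Axes as the tray's.
- rake: Loose hand rake, 220 g, standing on its teeth on the cork pad. Origin: centre of its footprint at the tooth tips; z up along the handle. Head bar 30 (x) x 112 mm (y), 22 to 36 mm above the tips; two staggered rows of six 6 mm teeth at x = +-11.5 mm, gaps 13 mm. For raking, its x lies along the tray's x (either way round). Parked with its x along the pad's x within 0.2 rad.
- rake_grip (a point): Centre of the rake's wooden handle, 97 mm above the tooth tips; axes as the rake's. The handle is 26 (x) x 34 mm (y) and reaches from 67 to 127 mm above the tips; taken from above, best across the 26 mm (fingers closing along the rake's x, so that the stroke does not twist it in the grip).
- pad: Fixed cork pad on the bench, 110 (x) x 180 (y) x 6 mm: the rake's parking place. Origin: centre of its underside; top 6 mm above the bench. It may be left or right of the tray.
- piece0: Loose chunk of red lava rock, 30 g, irregular, 25 to 28 mm each way, bevelled corners. Origin: its centre; axes up to 0.1 rad askew to its faces, so its pose does not tell the floor's. Starts in the lower layer of the heap on the tray's floor (two rows of three, about 87 and 53 mm short of the tray's centre on its -x side).
- piece1: Loose chunk of red lava rock, 30 g, irregular, 25 to 28 mm each way, bevelled corners. Origin: its centre; axes up to 0.1 rad askew to its faces, so its pose does not tell the floor's. Starts in the lower layer of the heap on the tray's floor (two rows of three, about 87 and 53 mm short of the tray's centre on its -x side).
- piece2: Loose chunk of red lava rock, 30 g, irregular, 25 to 28 mm each way, bevelled corners. Origin: its centre; axes up to 0.1 rad askew to its faces, so its pose does not tell the floor's. Starts in the lower layer of the heap on the tray's floor (two rows of three, about 87 and 53 mm short of the tray's centre on its -x side).
- piece3: Loose chunk of red lava rock, 30 g, irregular, 25 to 28 mm each way, bevelled corners. Origin: its centre; axes up to 0.1 rad askew to its faces, so its pose does not tell the floor's. Starts in the lower layer of the heap on the tray's floor (two rows of three, about 87 and 53 mm short of the tray's centre on its -x side).
- piece4: Loose chunk of red lava rock, 30 g, irregular, 25 to 28 mm each way, bevelled corners. Origin: its centre; axes up to 0.1 rad askew to its faces, so its pose does not tell the floor's. Starts in the lower layer of the heap on the tray's floor (two rows of three, about 87 and 53 mm short of the tray's centre on its -x side).
- piece5: Loose chunk of red lava rock, 30 g, irregular, 25 to 28 mm each way, bevelled corners. Origin: its centre; axes up to 0.1 rad askew to its faces, so its pose does not tell the floor's. Starts in the lower layer of the heap on the tray's floor (two rows of three, about 87 and 53 mm short of the tray's centre on its -x side).
- piece6: Loose chunk of red lava rock, 30 g, irregular, 25 to 28 mm each way, bevelled corners. Origin: its centre; axes up to 0.1 rad askew to its faces, so its pose does not tell the floor's. Starts on top of the heap, on the lower layer (about 70 mm short of the tray's centre on its -x side).
- piece7: Loose chunk of red lava rock, 30 g, irregular, 25 to 28 mm each way, bevelled corners. Origin: its centre; axes up to 0.1 rad askew to its faces, so its pose does not tell the floor's. Starts on top of the heap, on the lower layer (about 70 mm short of the tray's centre on its -x side).
- jug: Empty green plastic watering jug, upright, 90 mm body, 140 mm high, with handle and spout; a bystander. On the other side of the tray from the pad. Origin: centre of its underside.
- spray_bottle: Amber glass spray bottle, 72 mm across, 200 mm high, upright; a bystander beyond the tray. Origin: centre of its underside.
- nail_brush: Bamboo nail brush 40 x 90 x 37 mm lying nearer the robot than the tray, on its +y side; a bystander. Origin: centre of its underside.
There are look-alikes about, which are no part of the job. Leave any orange or yellow look-alike of the rake alone.

How it is judged (in metres and radians):
On the way, in this order (a step that is already met when the one before it is completed fails the run):
1. the rake is picked up off its pad (height (world z) of rake above 0.04 m and horizontal distance between rake and pad below 0.25 m), for 0.1 s.
2. the rake's teeth rest on the tray floor behind the heap (rake's middle 110 mm or more short of the tray's middle) (y of rake in the frame of tray between -0.03 and 0.03 m and x of rake in the frame of tray between -0.16 and -0.11 m and contact force between rake and tray above 0.8 N), for 0.1 s.
3. the teeth are in contact with the floor part-way (rake's middle 75 to 25 mm short of the tray's middle) (y of rake in the frame of tray between -0.03 and 0.03 m and x of rake in the frame of tray between -0.075 and -0.025 m and contact force between rake and tray above 0.8 N), for 0.15 s.
4. the teeth are still in contact with the floor past the middle (y of rake in the frame of tray between -0.03 and 0.03 m and x of rake in the frame of tray between 0.003 and 0.12 m and contact force between rake and tray above 0.8 N), for 0.15 s.
At the end, for the whole second after the job is handed in: All eight pieces at rest in the far (+x) half of the tray in one layer: each bearing on the tray, centres 19 mm or more apart seen from above and under 64 mm above the bench. The rake released and still on its pad, upright within 0.1 rad, within 35 mm of the pad's middle (x of piece0 in the frame of tray between 0 and 0.17 m and y of piece0 in the frame of tray between -0.07 and 0.07 m and contact force between each of piece0, piece1, piece2, piece3, piece4, piece5, piece6, piece7 and tray above 0.06 N and z of each of piece0, piece1, piece2, piece3, piece4, piece5, piece6, piece7 in the frame of tray below 0.064 m and linear speed of each of piece0, piece1, piece2, piece3, piece4, piece5, piece6, piece7 below 0.03 m/s and x of piece1 in the frame of tray between 0 and 0.17 m and y of piece1 in the frame of tray between -0.07 and 0.07 m and x of piece2 in the frame of tray between 0 and 0.17 m and y of piece2 in the frame of tray between -0.07 and 0.07 m and x of piece3 in the frame of tray between 0 and 0.17 m and y of piece3 in the frame of tray between -0.07 and 0.07 m and x of piece4 in the frame of tray between 0 and 0.17 m and y of piece4 in the frame of tray between -0.07 and 0.07 m and x of piece5 in the frame of tray between 0 and 0.17 m and y of piece5 in the frame of tray between -0.07 and 0.07 m and x of piece6 in the frame of tray between 0 and 0.17 m and y of piece6 in the frame of tray between -0.07 and 0.07 m and x of piece7 in the frame of tray between 0 and 0.17 m and y of piece7 in the frame of tray between -0.07 and 0.07 m and horizontal distance between each of piece1, piece2, piece3, piece4, piece5, piece6, piece7 and piece0 above 0.019 m and horizontal distance between each of piece2, piece3, piece4, piece5, piece6, piece7 and piece1 above 0.019 m and horizontal distance between each of piece3, piece4, piece5, piece6, piece7 and piece2 above 0.019 m and horizontal distance between each of piece4, piece5, piece6, piece7 and piece3 above 0.019 m and horizontal distance between each of piece5, piece6, piece7 and piece4 above 0.019 m and horizontal distance between each of piece6, piece7 and piece5 above 0.019 m and horizontal distance between piece7 and piece6 above 0.019 m and horizontal distance between rake and pad below 0.035 m and angle between rake's own z axis and vertical below 0.1 rad and height (world z) of rake below 0.012 m and linear speed of rake below 0.02 m/s); the robot touches nothing.
It fails at once if the rake presses on the tray (floor or walls) with more than 15 N (contact force between rake and tray above 15 N).
It fails at once if a piece is touched by the gripper instead of the rake (contact force between the fingers and piece0 above 1 N or contact force between the fingers and piece1 above 1 N or contact force between the fingers and piece2 above 1 N or contact force between the fingers and piece3 above 1 N or contact force between the fingers and piece4 above 1 N or contact force between the fingers and piece5 above 1 N or contact force between the fingers and piece6 above 1 N or contact force between the fingers and piece7 above 1 N).
It fails at once if the gripper or arm strikes the tray (contact force between any of the fingers, the arm and tray above 5 N).
It fails at once if a bystander is shifted more than 30 mm or tipped over (distance of any of jug, spray_bottle, nail_brush from where it was at the start of the episode above 0.03 m or angle between any of jug, spray_bottle, nail_brush's own z axis and vertical above 0.3 rad).
It also fails if it takes over 72 s, if anything falls off the work surface, if the arm or the gripper's body presses on something with over 40 N, if the wrist force passes 120 N, or if a joint passes its speed limit or range.

ROBOT

A 6-joint arm with a two-finger parallel gripper is mounted at the origin on the work surface. World frame = base frame: x ahead of the robot, y to its left, z up, the work surface at z = 0. Lengths are in m, angles in degrees, forces in N, time in s.
With the tool pointing down it reaches from about 0.4 to 0.825 m from the base axis. Payload 7 kg.
Tool frame: the origin (TCP) lies midway between the tips of the shut fingers; the grasp point (between the pads) lies 19 mm behind it (ctrl.hold_point_z is the distance from the TCP to the grasp point, in m); z points along the fingers, y is the line along which they close (so a half turn about z gives the same grasp; the last joint's range is limited). The gripper opens to 88 mm and grips with 3 to 60 N. Pads are 19 mm wide; open, the fingers measure 130 mm over their backs; the gripper's body (78 mm by 193 mm) begins 47 mm behind the grasp point.
Start: joints at [-56.545, 20.546, 0.682, 0, -70.136, -16.507], TCP at [0.197, -0.646, 0.227] pointing down, gripper open.
Joint ranges: [-176.03, 176.03], [-82.01, 121.73], [-58.28, 71.71], [-173.87, 95.51], [-174.79, -0.11], [-173.66, 173.66]. Speed limits (degrees/s): [136.94, 136.94, 172.46, 180, 180, 180].

INTERFACE

Orientations are given as [roll, pitch, yaw] about the fixed x, y, z axes, in that order (R = Rz(yaw) Ry(pitch) Rx(roll)).
In Python, from plant import ctrl gives the robot as it stands.
- The arm moves only by the tool apply_moves, never from a script. Its argument "deltas" is a list of rows, each an object with "fingers": the finger opening in mm, from 0 to 87.6; "delta_pos": the shift along the tool's x, y, z in mm, a list of three; "angular": the turn, a rotation vector about the tool's x, y, z in degrees, a list of three. A call has 1 to 10 rows; each row is the pose to reach, as a shift and turn from the pose commanded when the call began, along the tool's axes at that moment; what a row does not reach only later rows make up. A row lasts 1/10 s, in which the tool goes at most 50 mm and 8.59 degrees, less where a joint would pass 70% of its speed; a pose out of reach is approached as far as the arm can. A call with a gripper value outside its range is refused whole. The fingers move at their own pace and stop on an object; the grip force is fixed at half the most. Time passes only in rows, so rows that repeat a pose let the fingers close. It gives the time, the measured TCP pose, the force, the opening and the grip force at its end, in the units of the state.
- ctrl.get_obs(): the state, without advancing time (a new reading comes with each control period).
- ctrl.snapshot(name): name is "scene" or "top" or "wrist"; returns the picture (480x640x3 uint8, red, green, blue); there is no depth.
- ctrl.camera_params(name): a dict with "fx", "fy", "cx", "cy" (pixels), "cam_to_world" (4x4, takes a point from camera to world coordinates); the wrist camera has in their place "mount" (4x4, takes a point from camera to tool coordinates, whose origin is the TCP and whose axes are the flange's). Camera axes: x right, y up, looking along -z (the intrinsics and any distortion apply to the point x, -y, -z); pixel columns grow to the right and rows downward; lengths in m; the calibration is good to about 2 mm. A picture is of the moment at which its call begins: read the wrist's pose just before it. camera_params takes no time and is no camera call.
- ctrl.close_job(): hands the job in; it is judged then, once.
The state is a dict: "clock": time; "joint_pos": joint angles; "qvel": joint speeds; "tau": joint torques, N m; "tool_pos": TCP position; "orientation": TCP orientation; "force": force on the tool from outside, world axes, zero at the start; "moment": the same for the moment, N m; "opening": finger opening in m; "gripper_force": force on a finger pad.
Only numpy, scipy, OpenCV 4.12 (cv2) and the standard library are available. Lean on these libraries where they do the work, as an engineer would, in place of code of your own. Each camera call takes 0.05 s, during which the arm holds its last target. There are 200 camera calls.

## Working session

There is one attempt and no reset: what is moved stays moved. The work goes in short steps, Python scripts to look and compute and a tool call to move; the robot and the scene stay as the last step left them, time stands still between calls to the robot, and variables do not carry over. Pictures are saved under pics/ and viewed, at most 10 in all, crops included, and the job is handed in when it is done.

Besides the shell and the picture viewer there is one more tool, called after ">>>" as name(argument=value, ...), one argument or row to a line, values as JSON. apply_moves: Moves the arm, as the interface text tells. Its arguments: {"type":"object","properties":{"deltas":{"type":"array"}},"required":["deltas"]}

```bash
ls; mkdir -p pics
python3 - <<'E'
from plant import ctrl
import cv2,numpy as np
np.set_printoptions(precision=4,suppress=True)
print(ctrl.get_obs())
for n in("scene","top"):
    cv2.imwrite(f"pics/{n}0.png",ctrl.snapshot(n)[:,:,::-1]);print(n,ctrl.camera_params(n))
print(ctrl.camera_params("wrist"),ctrl.hold_point_z)
E
```

```text
pics
{'clock': 0.0, 'joint_pos': array([-56.545 ,  20.5912,   0.6345,  -0.0186, -70.1354, -16.507 ]), 'qvel': array([-0.0105,  0.0735,  0.0743, -0.0084, -0.0317,  0.0077]), 'tau': array([  0.0006, -58.2715,  29.3049,   6.9969,   0.0068,  -0.0002]), 'tool_pos': array([ 0.1966, -0.6452,  0.2256]), 'orientation': array([ 179.9067,   -0.0094, -163.0583]), 'force': array([ 0.2612, -0.1702,  1.5774]), 'moment': array([-0.0076, -0.0997,  0.0075]), 'gripper_force': 0.0, 'opening': 0.08767275677438603}
scene {'fx': 518.4873650247082, 'fy': 518.4873650247082, 'cx': 323.8789837212438, 'cy': 241.45931813372493, 'cam_to_world': array([[ 0.4   , -0.6334,  0.6624,  1.3424],
       [ 0.9163,  0.2606, -0.3041, -0.4539],
       [ 0.02  ,  0.7286,  0.6846,  0.9533],
       [ 0.    ,  0.    ,  0.    ,  1.    ]])}
top {'fx': 497.98663835455665, 'fy': 497.98663835455665, 'cx': 322.07058566262094, 'cy': 238.16429790384856, 'cam_to_world': array([[-0.0286,  0.9944, -0.102 ,  0.4173],
       [-0.9994, -0.0267,  0.0202, -0.0693],
       [ 0.0174,  0.1025,  0.9946,  1.1496],
       [ 0.    ,  0.    ,  0.    ,  1.    ]])}
{'fx': 347.11577747653183, 'fy': 347.11577747653183, 'cx': 320.26762083073936, 'cy': 238.99364396063942, 'mount': array([[ 0.0007,  0.9584,  0.2855,  0.0765],
       [ 1.    , -0.0007, -0.0001,  0.0007],
       [ 0.0001,  0.2855, -0.9584, -0.1584],
       [ 0.    ,  0.    ,  0.    ,  1.    ]])} 0.0188
```

View pics/top0.png

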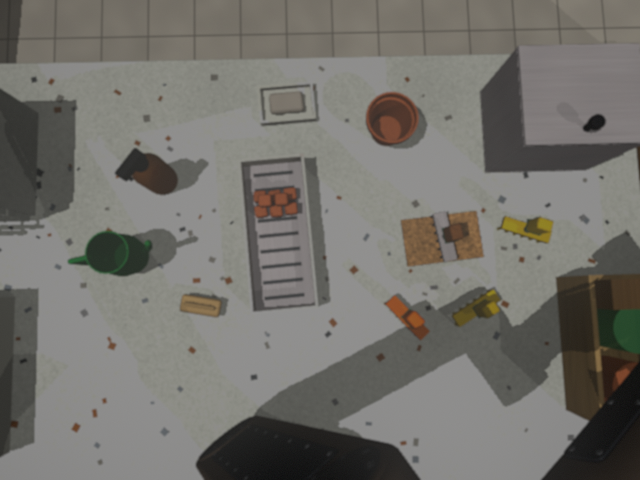

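View pics/scene0.png

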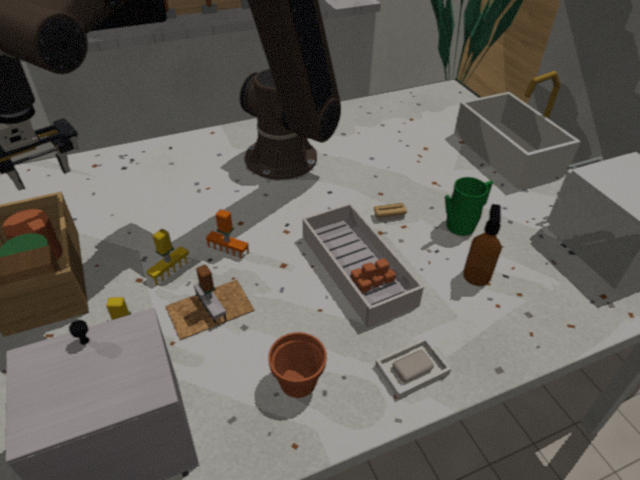

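The top view shows the tray at about (243–317, 158–308) with the heap at its upper (world +x) end. So the tray's +x points towards the robot. The grey rake stands on the cork pad at about (445, 237), its bar along world x. Next: zoomed crops.

```bash
cat > h.py <<'E'
import numpy as np,cv2
from plant import ctrl
np.set_printoptions(precision=4,suppress=True)
def ray(n,uv,pose=None):
    p=ctrl.camera_params(n)
    if n=="wrist":
        R=eul(pose["orientation"]);T=np.eye(4);T[:3,:3]=R;T[:3,3]=pose["tool_pos"];T=T@p["mount"]
    else:T=p["cam_to_world"]
    d=np.array([(uv[0]-p["cx"])/p["fx"],-(uv[1]-p["cy"])/p["fy"],-1.])
    return T[:3,3],T[:3,:3]@d
def eul(o):
    from scipy.spatial.transform import Rotation as R
    return R.from_euler("xyz",o,degrees=True).as_matrix()
def onz(n,uv,z,pose=None):
    o,d=ray(n,uv,pose);return o+d*(z-o[2])/d[2]
E
python3 - <<'E'
import cv2,numpy as np
a=cv2.imread("pics/top0.png")
b=cv2.convertScaleAbs(a,alpha=1.5)
t=cv2.resize(b[150:320,230:330],None,fx=3.5,fy=3.5,interpolation=cv2.INTER_CUBIC)
r=cv2.resize(b[200:275,395:490],None,fx=4.5,fy=4.5,interpolation=cv2.INTER_CUBIC)
c=np.zeros((600,790,3),np.uint8);c[:t.shape[0],:t.shape[1]]=t;c[:r.shape[0],360:360+r.shape[1]]=r
print(t.shape,r.shape);cv2.imwrite("pics/crop.png",c)
from h import *
m=cv2.cvtColor(a,cv2.COLOR_BGR2HSV);h,s,v=cv2.split(m)
cork=((s>70)&(h>5)&(h<25)).astype(np.uint8);cork[:200]=0;cork[280:]=0;cork[:,:390]=0;cork[:,490:]=0
cork=cv2.morphologyEx(cork,cv2.MORPH_CLOSE,np.ones((25,25)))
k=max(cv2.findContours(cork,0,1)[0],key=cv2.contourArea);R=cv2.minAreaRect(k);print(R)
P=np.array([onz("top",q,.006)[:2] for q in cv2.boxPoints(R)]);print(P,P.mean(0))
E
```

```text
(595, 350, 3) (338, 428, 3)
((443.26776123046875, 240.46348571777344), (51.79339599609375, 78.50077056884766), 82.23483276367188)
[[ 0.5718 -0.2769]
 [ 0.592  -0.4602]
 [ 0.4718 -0.4691]
 [ 0.4524 -0.2877]] [ 0.522  -0.3735]
```

View pics/crop.png

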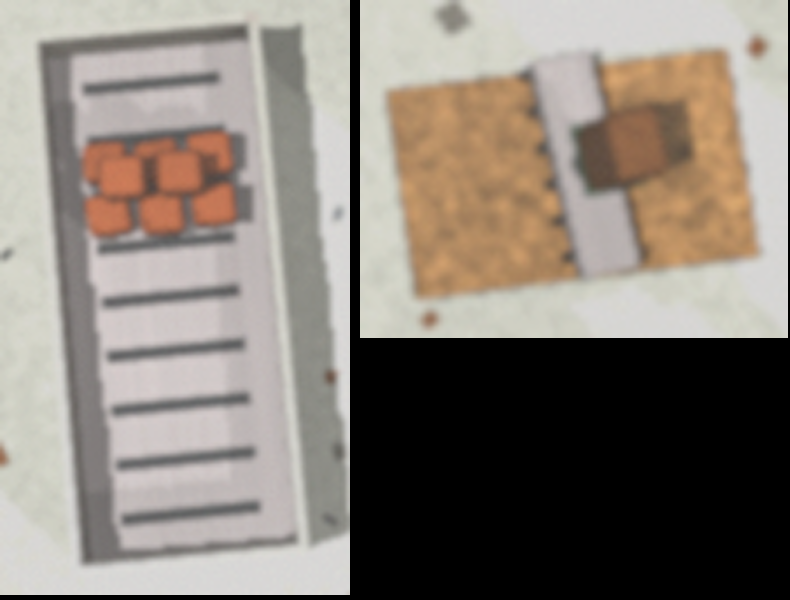

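Run:
```python
from h import *
f=lambda p:(395+(p[0]-360)/4.5,200+p[1]/4.5)
g=lambda p:(230+p[0]/3.5,150+p[1]/3.5)
def q(n,L,z,F):
    P=np.array([onz("top",F(p),z)[:2] for p in L]);print(n,P.tolist().__repr__() and P.round(4).tolist(),"mid",P.mean(0))
    e=np.roll(P,-1,0)-P;print(np.linalg.norm(e,axis=1),np.degrees(np.arctan2(e[:,1],e[:,0])))
q("pad",[(388,90),(725,50),(760,255),(415,297)],.006,f)
q("bar",[(533,65),(597,52),(640,264),(580,275)],.042,f)
q("htop",[(608,118),(660,105),(668,172),(622,187)],.133,f)
q("tray",[(40,42),(260,24),(310,545),(83,563)],.068,g)
```

```text
pad [[0.572, -0.2777], [0.5884, -0.454], [0.4815, -0.4656], [0.4649, -0.2868]] mid [ 0.5267 -0.371 ]
[0.177  0.1075 0.1796 0.1075] [ -84.7036 -173.781    95.3097    4.8278]
bar [[0.5779, -0.3446], [0.5836, -0.3772], [0.4766, -0.3929], [0.472, -0.3626]] mid [ 0.5275 -0.3693]
[0.0331 0.1081 0.0306 0.1074] [ -79.9954 -171.6736   98.7198    9.646 ]
htop [[0.5392, -0.3553], [0.5446, -0.3797], [0.5136, -0.3816], [0.5073, -0.36]] mid [ 0.5262 -0.3691]
[0.0249 0.0311 0.0225 0.0323] [ -77.53   -176.4868  106.3578    8.3361]
tray [[0.7023, 0.0822], [0.7106, -0.057], [0.3822, -0.0796], [0.3753, 0.0598]] mid [0.5426 0.0013]
[0.1395 0.3292 0.1396 0.3277] [ -86.5842 -176.0685   92.8253    3.9126]
```

```bash
cat >> h.py <<'E'
def to(x,y,z,yaw):
    o=ctrl.get_obs();R=eul(o["orientation"])
    d=R.T@(np.array([x,y,z])-o["tool_pos"])*1000
    from scipy.spatial.transform import Rotation as Q
    a=Q.from_matrix(R.T@eul([180,0,yaw])).as_rotvec(degrees=True)
    print("t",round(o["clock"],2),"at",o["tool_pos"],o["orientation"],"F",o["force"],"d",d.round(1),"ang",a.round(1))
E
python3 -c "
from h import *
to(.527,-.3695,.2,-171)"
```

```text
t 0.1 at [ 0.1966 -0.6453  0.2257] [ 179.9164   -0.0096 -163.0588] F [-0.1353 -0.3863 -0.0804] d [-396.4  167.5   25.9] ang [ 0.1 -0.   7.9]
```

>>> apply_moves(
  deltas=[
    {"fingers":80,"delta_pos":[-396,167,26],"angular":[0,0,8]},
    {"fingers":80,"delta_pos":[-396,167,26],"angular":[0,0,8]},
    {"fingers":80,"delta_pos":[-396,167,26],"angular":[0,0,8]},
    {"fingers":80,"delta_pos":[-396,167,26],"angular":[0,0,8]},
    {"fingers":80,"delta_pos":[-396,167,26],"angular":[0,0,8]},
    {"fingers":80,"delta_pos":[-396,167,26],"angular":[0,0,8]},
    {"fingers":80,"delta_pos":[-396,167,26],"angular":[0,0,8]},
    {"fingers":80,"delta_pos":[-396,167,26],"angular":[0,0,8]},
    {"fingers":80,"delta_pos":[-396,167,26],"angular":[0,0,8]},
    {"fingers":80,"delta_pos":[-396,167,26],"angular":[0,0,8]},
  ],
)

```text
clock: 1.1
tool_pos: [0.5295, -0.3676, 0.1994]
orientation: [179.9, -0.0, -170.8]
force: [-0.9, -0.0, 0.3]
opening: 0.0803
gripper_force: 0.0
```

Run:
```python
from h import *
to(.527,-.3695,.084,-171)
o=ctrl.get_obs();a=ctrl.snapshot("wrist")[:,:,::-1];cv2.imwrite("pics/w1.png",a)
np.save("w1.npy",np.r_[o["tool_pos"],o["orientation"]])
```

```text
t 1.1 at [ 0.5295 -0.3676  0.1994] [ 179.9469   -0.0499 -170.8269] F [-0.9168 -0.0293  0.2981] d [  2.6  -1.6 115.4] ang [ 0.1 -0.1  0.2]
```

View pics/w1.png

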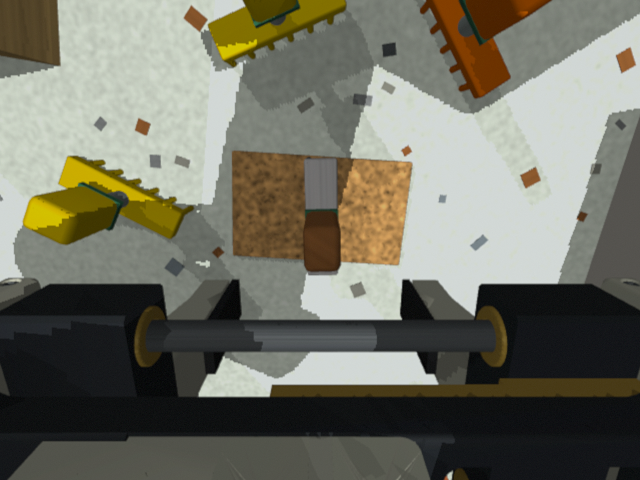

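The wrist view shows the rake's bar running vertically at columns 304–336. The handle is at about (322, 210–271), centred between the fingers. I'll check the offset and descend.

Run:
```python
from h import *
w=np.load("w1.npy");p=dict(tool_pos=w[:3],orientation=w[3:])
for uv,z in [((322,271),.133),((322,210),.073),((306,157),.042),((336,157),.042)]: print(uv,onz("wrist",uv,z,p))
for uv in [(233,152),(412,161),(400,264),(234,255)]: print(onz("wrist",uv,.006,p))
to(.527,-.3695,.084,-171)
```

```text
(322, 271) [ 0.5424 -0.3633  0.133 ]
(322, 210) [ 0.5121 -0.368   0.073 ]
(306, 157) [ 0.4735 -0.3885  0.042 ]
(336, 157) [ 0.4693 -0.3622  0.042 ]
[ 0.4825 -0.4612  0.006 ]
[ 0.4628 -0.2852  0.006 ]
[ 0.571  -0.2725  0.006 ]
[ 0.5894 -0.4505  0.006 ]
t 1.15 at [ 0.5281 -0.3687  0.1996] [ 179.9507   -0.0696 -170.8806] F [-0.3631 -0.2654  0.151 ] d [  1.1  -0.7 115.6] ang [ 0.  -0.1  0.1]
```

>>> apply_moves(
  deltas=[
    {"fingers":80,"delta_pos":[1,1,40],"angular":[0,0,0]},
    {"fingers":80,"delta_pos":[1,1,80],"angular":[0,0,0]},
    {"fingers":80,"delta_pos":[1,1,110],"angular":[0,0,0]},
    {"fingers":80,"delta_pos":[1,1,115],"angular":[0,0,0]},
    {"fingers":10,"delta_pos":[1,1,115],"angular":[0,0,0]},
    {"fingers":10,"delta_pos":[1,1,115],"angular":[0,0,0]},
    {"fingers":10,"delta_pos":[1,1,115],"angular":[0,0,0]},
    {"fingers":10,"delta_pos":[1,1,115],"angular":[0,0,0]},
    {"fingers":10,"delta_pos":[1,1,115],"angular":[0,0,0]},
    {"fingers":10,"delta_pos":[1,1,115],"angular":[0,0,0]},
  ],
)

```text
clock: 2.15
tool_pos: [0.5259, -0.3697, 0.0861]
orientation: [-180.0, 0.0, -171.0]
force: [-0.2, 0.0, 0.7]
opening: 0.0374
gripper_force: 0.0
```

```bash
python3 -c "
from h import *
to(.527,-.367,.084,-171);print(ctrl.get_obs())"
```

```text
t 2.15 at [ 0.5259 -0.3697  0.0861] [-179.9789    0.0406 -171.0498] F [-0.1694  0.0002  0.6563] d [-1.5  2.5  2.1] ang [-0.  0. -0.]
{'clock': 2.15, 'joint_pos': array([-17.746 ,  24.1794, -13.5149,   0.0007, -52.26  , -63.3042]), 'qvel': array([-0.0818,  0.237 , -0.1448, -0.1368,  0.0361, -0.1254]), 'tau': array([ -0.0248, -58.5116,  24.6913,   5.8925,  -0.0542,   0.0004]), 'tool_pos': array([ 0.5259, -0.3697,  0.0861]), 'orientation': array([-179.9789,    0.0406, -171.0498]), 'force': array([-0.1694,  0.0002,  0.6563]), 'moment': array([-0.0255,  0.0197, -0.0366]), 'gripper_force': 0.0, 'opening': 0.03744468508592444}
```

>>> apply_moves(
  deltas=[
    {"fingers":38,"delta_pos":[-1,2,2],"angular":[0,0,0]},
    {"fingers":10,"delta_pos":[-1,2,2],"angular":[0,0,0]},
    {"fingers":10,"delta_pos":[-1,2,2],"angular":[0,0,0]},
    {"fingers":10,"delta_pos":[-1,2,2],"angular":[0,0,0]},
    {"fingers":10,"delta_pos":[-1,2,2],"angular":[0,0,0]},
    {"fingers":10,"delta_pos":[-1,2,2],"angular":[0,0,0]},
    {"fingers":10,"delta_pos":[-1,2,2],"angular":[0,0,0]},
  ],
)

```text
clock: 2.85
tool_pos: [0.5263, -0.3675, 0.0834]
orientation: [180.0, -0.0, -171.1]
force: [0.3, 0.3, -0.9]
opening: 0.0261
gripper_force: 29.8
```

```bash
python3 -c "
from h import *
to(.527,-.367,.22,-171)"
```

```text
t 2.85 at [ 0.5263 -0.3675  0.0834] [ 179.9898   -0.0075 -171.0544] F [ 0.2547  0.3401 -0.8773] d [  -0.7    0.4 -136.6] ang [ 0.  -0.  -0.1]
```

>>> apply_moves(
  deltas=[
    {"fingers":10,"delta_pos":[0,0,-15],"angular":[0,0,0]},
    {"fingers":10,"delta_pos":[0,0,-35],"angular":[0,0,0]},
    {"fingers":10,"delta_pos":[0,0,-60],"angular":[0,0,0]},
    {"fingers":10,"delta_pos":[0,0,-90],"angular":[0,0,0]},
    {"fingers":10,"delta_pos":[0,0,-120],"angular":[0,0,0]},
    {"fingers":10,"delta_pos":[0,0,-140],"angular":[0,0,0]},
    {"fingers":10,"delta_pos":[0,0,-140],"angular":[0,0,0]},
  ],
)

```text
clock: 3.55
tool_pos: [0.5277, -0.3683, 0.227]
orientation: [-179.8, 0.3, -171.0]
force: [1.0, 0.0, -1.2]
opening: 0.0261
gripper_force: 29.8
```

```bash
python3 -c "
from h import *
to(.68,.0105,.23,-86);print(ctrl.get_obs()['opening'])"
```

```text
t 3.55 at [ 0.5277 -0.3683  0.227 ] [-179.818     0.2548 -171.0377] F [ 1.0094  0.0164 -1.1827] d [-209.5  350.5   -3.2] ang [ -0.3   0.1 -85. ]
0.02606951669392277
```

>>> apply_moves(
  deltas=[
    {"fingers":10,"delta_pos":[-15,25,0],"angular":[0,0,-6]},
    {"fingers":10,"delta_pos":[-35,60,0],"angular":[0,0,-14]},
    {"fingers":10,"delta_pos":[-60,100,0],"angular":[0,0,-22]},
    {"fingers":10,"delta_pos":[-85,140,0],"angular":[0,0,-30]},
    {"fingers":10,"delta_pos":[-110,185,0],"angular":[0,0,-38]},
    {"fingers":10,"delta_pos":[-135,225,0],"angular":[0,0,-46]},
    {"fingers":10,"delta_pos":[-160,265,0],"angular":[0,0,-54]},
    {"fingers":10,"delta_pos":[-180,300,0],"angular":[0,0,-62]},
    {"fingers":10,"delta_pos":[-195,325,0],"angular":[0,0,-70]},
    {"fingers":10,"delta_pos":[-203,340,0],"angular":[0,0,-77]},
  ],
)

```text
clock: 4.55
tool_pos: [0.6741, 0.0025, 0.2215]
orientation: [179.9, -0.0, -93.6]
force: [-0.6, -0.4, -3.0]
opening: 0.0258
gripper_force: 29.8
```

```bash
python3 -c "
from h import *
to(.68,.0105,.23,-86)"
```

```text
t 4.55 at [0.6741 0.0025 0.2215] [179.8663  -0.0127 -93.6301] F [-0.6453 -0.3934 -2.9917] d [-8.4 -5.4 -8.5] ang [ 0.1 -0.  -7.6]
```

>>> apply_moves(
  deltas=[
    {"fingers":10,"delta_pos":[-8,-5,-6],"angular":[0,0,-4]},
    {"fingers":10,"delta_pos":[-8,-5,-6],"angular":[0,0,-7.6]},
    {"fingers":10,"delta_pos":[-8,-5,-6],"angular":[0,0,-7.6]},
    {"fingers":10,"delta_pos":[-8,-5,-6],"angular":[0,0,-7.6]},
  ],
)

```text
clock: 4.95
tool_pos: [0.679, 0.0074, 0.2283]
orientation: [179.9, -0.0, -86.6]
force: [-0.8, 0.2, -2.0]
opening: 0.0258
gripper_force: 29.8
```

Run:
```python
from h import *
to(.68,.0105,.23,-86)
o=ctrl.get_obs();np.save("w2.npy",np.r_[o["tool_pos"],o["orientation"]])
w=ctrl.snapshot("wrist")[:,:,::-1];t=ctrl.snapshot("top")[:,:,::-1]
cv2.imwrite("pics/w2.png",w);cv2.imwrite("pics/t2.png",t)
c=np.hstack([cv2.resize(w,(480,360)),cv2.resize(t[140:320,230:330],(200,360))]);cv2.imwrite("pics/c2.png",c)
cv2.imwrite("pics/c2.png",np.vstack([c]))
```

```text
t 4.95 at [0.679  0.0074 0.2283] [179.8917  -0.0056 -86.5707] F [-0.7973  0.2001 -1.9662] d [-3.  -1.2 -1.7] ang [ 0.1 -0.  -0.6]
```

View pics/w2.png

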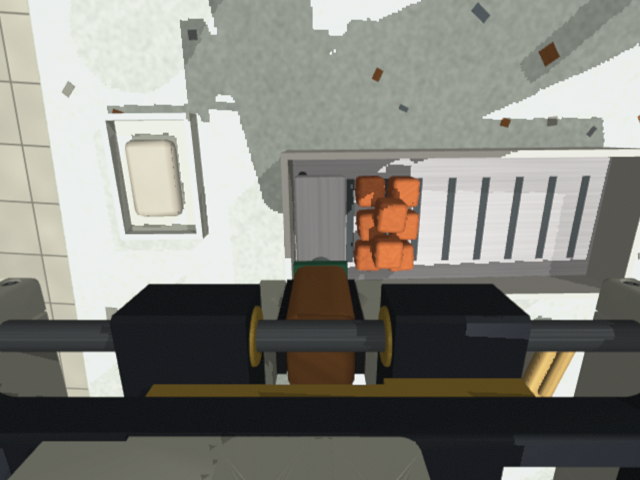

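The wrist view shows the held rake (bar at columns 296–350) behind the heap (355–420, 177–270). The tray's outer corner is at (287, 152), and its far rim runs along row 150.

Run:
```python
from h import *
w=np.load("w2.npy");p=dict(tool_pos=w[:3],orientation=w[3:])
for uv in [(287,152),(290,263),(612,150),(450,150),(430,292),(560,290),(294,160),(600,157)]: print(uv,onz("wrist",uv,.068,p)[:2])
print("heap",[onz("wrist",uv,.05,p)[:2] for uv in [(356,190),(356,260),(418,190)]])
print("bar",[onz("wrist",uv,.186,p)[:2] for uv in [(296,177),(345,177)]])
# rim line in top view at known mid
C=np.array([.5426,.0013]);a=np.radians(184)
ex=np.array([np.cos(a),np.sin(a)]);ey=np.array([-ex[1],ex[0]])
for x,y in[(-.171,.073),(-.171,-.073),(.171,.073),(.171,-.073),(-.135,0)]: print(x,y,C+ex*x+ey*y)
```

```text
(287, 152) [ 0.7126 -0.0531]
(290, 263) [0.7061 0.0521]
(612, 150) [ 0.4236 -0.0723]
(450, 150) [ 0.5678 -0.0636]
(430, 292) [0.5648 0.0747]
(560, 290) [0.4349 0.0647]
(294, 160) [ 0.7061 -0.0465]
(600, 157) [ 0.4325 -0.0657]
heap [array([ 0.6461, -0.0204]), array([0.6396, 0.0515]), array([ 0.586 , -0.0241])]
bar [array([ 0.6965, -0.0453]), array([ 0.6685, -0.047 ])]
-0.171 0.073 [ 0.7183 -0.0596]
-0.171 -0.073 [0.7081 0.0861]
0.171 0.073 [ 0.3771 -0.0835]
0.171 -0.073 [0.3669 0.0622]
-0.135 0 [0.6773 0.0107]
```

View pics/c2.png

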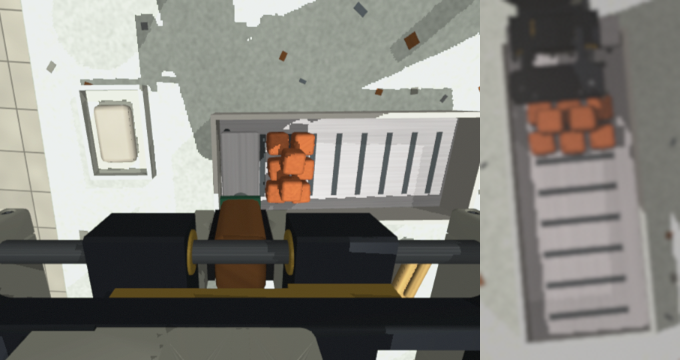

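```bash
python3 -c "
from h import *
to(.676,.0122,.118,-86.1)"
```

```text
t 5.05 at [0.6792 0.0072 0.2289] [179.9418  -0.004  -86.5633] F [ 0.1404 -0.3464 -1.3486] d [ -5.2   2.8 110.9] ang [ 0.1 -0.  -0.5]
```

>>> apply_moves(
  deltas=[
    {"fingers":10,"delta_pos":[-5,3,10],"angular":[0,0,-0.5]},
    {"fingers":10,"delta_pos":[-5,3,30],"angular":[0,0,-0.5]},
    {"fingers":10,"delta_pos":[-5,3,50],"angular":[0,0,-0.5]},
    {"fingers":10,"delta_pos":[-5,3,70],"angular":[0,0,-0.5]},
    {"fingers":10,"delta_pos":[-5,3,90],"angular":[0,0,-0.5]},
    {"fingers":10,"delta_pos":[-5,3,104],"angular":[0,0,-0.5]},
    {"fingers":10,"delta_pos":[-5,3,111],"angular":[0,0,-0.5]},
    {"fingers":10,"delta_pos":[-5,3,111],"angular":[0,0,-0.5]},
    {"fingers":10,"delta_pos":[-5,3,111],"angular":[0,0,-0.5]},
  ],
)

```text
clock: 5.95
tool_pos: [0.6768, 0.0124, 0.1193]
orientation: [-179.9, -0.0, -85.9]
force: [-0.9, 0.2, -2.1]
opening: 0.026
gripper_force: 29.8
```

```bash
cat >> h.py <<'E'
C=np.array([.5415,.003]);A=np.radians(183.9)
EX=np.array([np.cos(A),np.sin(A)]);EY=np.array([-EX[1],EX[0]])
def st():
    F=[];
    o=ctrl.get_obs();d=o["tool_pos"][:2]-C
    print("t",round(o["clock"],2),"tcp",o["tool_pos"],o["orientation"],"tray xy mm",(d@EX*1000).round(1),(d@EY*1000).round(1),"tips z mm",(o["tool_pos"][2]*1000-77.4).round(1),"F",o["force"],"M",o["moment"])
E
python3 -c "
from h import *
st();to(.676,.0122,.118,-86.1)"
```

```text
t 5.95 tcp [0.6768 0.0124 0.1193] [-179.9426   -0.0059  -85.9431] tray xy mm -135.6 -0.2 tips z mm 41.9 F [-0.9131  0.1673 -2.1134] M [0.0233 0.0641 0.0057]
t 5.95 at [0.6768 0.0124 0.1193] [-179.9426   -0.0059  -85.9431] F [-0.9131  0.1673 -2.1134] d [0.1 0.8 1.3] ang [-0.1 -0.   0.2]
```

>>> apply_moves(
  deltas=[
    {"fingers":10,"delta_pos":[0,0,3],"angular":[0,0,0]},
    {"fingers":10,"delta_pos":[0,0,6],"angular":[0,0,0]},
    {"fingers":10,"delta_pos":[0,0,7],"angular":[0,0,0]},
    {"fingers":10,"delta_pos":[0,0,8],"angular":[0,0,0]},
    {"fingers":10,"delta_pos":[0,0,8],"angular":[0,0,0]},
  ],
)

```text
clock: 6.45
tool_pos: [0.6762, 0.0123, 0.1105]
orientation: [180.0, -0.0, -86.0]
force: [0.1, -0.6, -2.7]
opening: 0.0257
gripper_force: 29.8
```

>>> apply_moves(
  deltas=[
    {"fingers":10,"delta_pos":[0,0,1],"angular":[0,0,0]},
    {"fingers":10,"delta_pos":[0,0,1.5],"angular":[0,0,0]},
    {"fingers":10,"delta_pos":[0,0,1.5],"angular":[0,0,0]},
  ],
)

```text
clock: 6.75
tool_pos: [0.6765, 0.0123, 0.1093]
orientation: [-180.0, -0.0, -85.9]
force: [-0.4, -0.4, 0.1]
opening: 0.0258
gripper_force: 29.8
```

>>> apply_moves(
  deltas=[
    {"fingers":10,"delta_pos":[0,0,0.5],"angular":[0,0,0]},
    {"fingers":10,"delta_pos":[0,0,1],"angular":[0,0,0]},
    {"fingers":10,"delta_pos":[0,0,1],"angular":[0,0,0]},
  ],
)

```text
clock: 7.05
tool_pos: [0.6765, 0.0124, 0.1085]
orientation: [-180.0, -0.0, -85.9]
force: [-1.1, -0.0, 3.1]
opening: 0.0258
gripper_force: 29.8
```

>>> apply_moves(
  deltas=[
    {"fingers":10,"delta_pos":[0,2,0],"angular":[0,0,0]},
    {"fingers":10,"delta_pos":[0,5,0.2],"angular":[0,0,0]},
    {"fingers":10,"delta_pos":[0,8,0.3],"angular":[0,0,0]},
    {"fingers":10,"delta_pos":[0,11,0.4],"angular":[0,0,0]},
    {"fingers":10,"delta_pos":[0,14,0.5],"angular":[0,0,0]},
    {"fingers":10,"delta_pos":[0,17,0.6],"angular":[0,0,0]},
    {"fingers":10,"delta_pos":[0,20,0.7],"angular":[0,0,0]},
  ],
)

```text
clock: 7.75
tool_pos: [0.6567, 0.011, 0.1078]
orientation: [-179.9, 0.0, -85.9]
force: [3.7, -0.2, 3.3]
opening: 0.026
gripper_force: 29.8
```

```bash
python3 -c "
from h import *
st()"
```

```text
t 7.75 tcp [0.6567 0.011  0.1078] [-179.9172    0.0049  -85.9403] tray xy mm -115.5 -0.2 tips z mm 30.4 F [ 3.6778 -0.2224  3.3384] M [ 0.0011 -1.7138 -0.0129]
```

>>> apply_moves(
  deltas=[
    {"fingers":10,"delta_pos":[0,3,0],"angular":[0,0,0]},
    {"fingers":10,"delta_pos":[0,6,0.1],"angular":[0,0,0]},
    {"fingers":10,"delta_pos":[0,9,0.2],"angular":[0,0,0]},
    {"fingers":10,"delta_pos":[0,12,0.3],"angular":[0,0,0]},
    {"fingers":10,"delta_pos":[0,15,0.4],"angular":[0,0,0]},
    {"fingers":10,"delta_pos":[0,18,0.5],"angular":[0,0,0]},
    {"fingers":10,"delta_pos":[0,21,0.6],"angular":[0,0,0]},
  ],
)

```text
clock: 8.45
tool_pos: [0.6354, 0.0095, 0.1069]
orientation: [-180.0, -0.0, -85.9]
force: [3.6, 0.8, 4.7]
opening: 0.0259
gripper_force: 29.8
```

```bash
python3 -c "
from h import *
st()"
```

```text
t 8.45 tcp [0.6354 0.0095 0.1069] [-179.9761   -0.0013  -85.9458] tray xy mm -94.1 -0.1 tips z mm 29.5 F [3.5518 0.8369 4.7149] M [ 0.12  -2.034  0.021]
```

>>> apply_moves(
  deltas=[
    {"fingers":10,"delta_pos":[0,3,-0.2],"angular":[0,0,0]},
    {"fingers":10,"delta_pos":[0,6,-0.2],"angular":[0,0,0]},
    {"fingers":10,"delta_pos":[0,9,-0.1],"angular":[0,0,0]},
    {"fingers":10,"delta_pos":[0,12,0],"angular":[0,0,0]},
    {"fingers":10,"delta_pos":[0,15,0.1],"angular":[0,0,0]},
    {"fingers":10,"delta_pos":[0,18,0.1],"angular":[0,0,0]},
    {"fingers":10,"delta_pos":[0,21,0.2],"angular":[0,0,0]},
    {"fingers":10,"delta_pos":[0,24,0.3],"angular":[0,0,0]},
  ],
)

```text
clock: 9.25
tool_pos: [0.6111, 0.0077, 0.1064]
orientation: [180.0, -0.0, -86.0]
force: [3.5, 0.2, 3.8]
opening: 0.0258
gripper_force: 29.8
```

```bash
python3 -c "
from h import *
st()"
```

```text
t 9.25 tcp [0.6111 0.0077 0.1064] [179.9888  -0.0016 -85.9526] tray xy mm -69.8 0.0 tips z mm 29.0 F [3.4527 0.1551 3.7562] M [ 0.1193 -1.7644  0.0127]
```

>>> apply_moves(
  deltas=[
    {"fingers":10,"delta_pos":[0,3,0],"angular":[0,0,0]},
    {"fingers":10,"delta_pos":[0,6,0],"angular":[0,0,0]},
    {"fingers":10,"delta_pos":[0,9,0.1],"angular":[0,0,0]},
    {"fingers":10,"delta_pos":[0,12,0.2],"angular":[0,0,0]},
    {"fingers":10,"delta_pos":[0,15,0.3],"angular":[0,0,0]},
    {"fingers":10,"delta_pos":[0,18,0.4],"angular":[0,0,0]},
    {"fingers":10,"delta_pos":[0,21,0.5],"angular":[0,0,0]},
    {"fingers":10,"delta_pos":[0,24,0.6],"angular":[0,0,0]},
  ],
)

```text
clock: 10.05
tool_pos: [0.5871, 0.006, 0.1058]
orientation: [180.0, -0.0, -86.0]
force: [3.6, -0.7, 3.0]
opening: 0.0259
gripper_force: 29.8
```

```bash
python3 -c "
from h import *
st()"
```

```text
t 10.05 tcp [0.5871 0.006  0.1058] [179.9825  -0.0018 -85.9547] tray xy mm -45.7 0.1 tips z mm 28.4 F [ 3.5516 -0.7025  3.0045] M [ 0.0205 -1.4774  0.0414]
```

Contact is steady at about 5 N, so I'll continue.

>>> apply_moves(
  deltas=[
    {"fingers":10,"delta_pos":[0,3,0.1],"angular":[0,0,0]},
    {"fingers":10,"delta_pos":[0,6,0.2],"angular":[0,0,0]},
    {"fingers":10,"delta_pos":[0,9,0.3],"angular":[0,0,0]},
    {"fingers":10,"delta_pos":[0,12,0.4],"angular":[0,0,0]},
    {"fingers":10,"delta_pos":[0,15,0.5],"angular":[0,0,0]},
    {"fingers":10,"delta_pos":[0,18,0.6],"angular":[0,0,0]},
    {"fingers":10,"delta_pos":[0,21,0.7],"angular":[0,0,0]},
    {"fingers":10,"delta_pos":[0,24,0.8],"angular":[0,0,0]},
  ],
)

```text
clock: 10.85
tool_pos: [0.5632, 0.0043, 0.105]
orientation: [180.0, -0.0, -86.0]
force: [2.8, -0.1, 1.9]
opening: 0.026
gripper_force: 29.8
```

```bash
python3 -c "
from h import *
st()"
```

```text
t 10.85 tcp [0.5632 0.0043 0.105 ] [179.9869  -0.0023 -85.9535] tray xy mm -21.8 0.2 tips z mm 27.6 F [ 2.8173 -0.1332  1.8727] M [ 0.0295 -1.2754  0.0404]
```

>>> apply_moves(
  deltas=[
    {"fingers":10,"delta_pos":[0,3,0.2],"angular":[0,0,0]},
    {"fingers":10,"delta_pos":[0,6,0.3],"angular":[0,0,0]},
    {"fingers":10,"delta_pos":[0,9,0.5],"angular":[0,0,0]},
    {"fingers":10,"delta_pos":[0,12,0.6],"angular":[0,0,0]},
    {"fingers":10,"delta_pos":[0,15,0.7],"angular":[0,0,0]},
    {"fingers":10,"delta_pos":[0,18,0.8],"angular":[0,0,0]},
    {"fingers":10,"delta_pos":[0,21,0.9],"angular":[0,0,0]},
    {"fingers":10,"delta_pos":[0,24,1.0],"angular":[0,0,0]},
  ],
)

```text
clock: 11.65
tool_pos: [0.5393, 0.0027, 0.104]
orientation: [180.0, -0.0, -86.0]
force: [3.2, 0.2, 2.7]
opening: 0.026
gripper_force: 29.8
```

```bash
python3 -c "
from h import *
st()"
```

```text
t 11.65 tcp [0.5393 0.0027 0.104 ] [179.9953  -0.0008 -85.9508] tray xy mm 2.2 0.2 tips z mm 26.6 F [3.1587 0.2361 2.7058] M [ 0.0366 -1.3671 -0.0081]
```

>>> apply_moves(
  deltas=[
    {"fingers":10,"delta_pos":[0,3,0.1],"angular":[0,0,0]},
    {"fingers":10,"delta_pos":[0,6,0.2],"angular":[0,0,0]},
    {"fingers":10,"delta_pos":[0,9,0.3],"angular":[0,0,0]},
    {"fingers":10,"delta_pos":[0,12,0.4],"angular":[0,0,0]},
    {"fingers":10,"delta_pos":[0,15,0.5],"angular":[0,0,0]},
    {"fingers":10,"delta_pos":[0,18,0.6],"angular":[0,0,0]},
    {"fingers":10,"delta_pos":[0,20,0.7],"angular":[0,0,0]},
    {"fingers":10,"delta_pos":[0,20,0.7],"angular":[0,0,0]},
    {"fingers":10,"delta_pos":[0,20,0.7],"angular":[0,0,0]},
  ],
)

```text
clock: 12.55
tool_pos: [0.5192, 0.0011, 0.1032]
orientation: [179.9, -0.0, -86.0]
force: [0.8, -0.7, 1.9]
opening: 0.0256
gripper_force: 29.8
```

Run:
```python
from h import *
st()
w=ctrl.snapshot("wrist")[:,:,::-1];t=ctrl.snapshot("top")[:,:,::-1];s=ctrl.snapshot("scene")[:,:,::-1]
a=cv2.resize(w[130:300,230:640],(410,170));b=cv2.resize(t[150:320,230:330],None,fx=2,fy=2);c=cv2.resize(s[190:330,290:430],None,fx=2.4,fy=2.4)
o=np.zeros((520,620,3),np.uint8);o[:170,:410]=a;o[180:520,:200]=b;o[180:516,210:546]=c
cv2.imwrite("pics/c3.png",cv2.convertScaleAbs(o,alpha=1.3))
```

```text
t 12.55 tcp [0.5192 0.0011 0.1032] [179.9419  -0.0073 -85.9575] tray xy mm 22.4 0.3 tips z mm 25.8 F [ 0.7744 -0.6904  1.8644] M [ 0.1389 -0.413   0.0389]
```

View pics/c3.png

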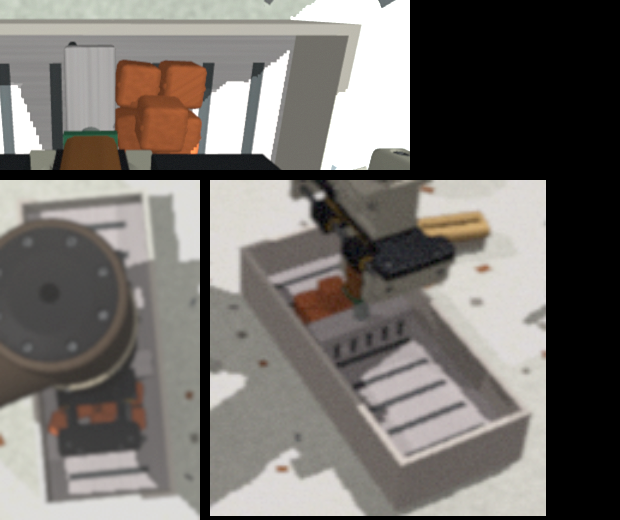

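The heap slid along as one block: lower-layer rocks are at crop (115–207, 60–150), and a top piece still sits at (140–187, 97–150). Nothing is left behind the rake. Next I'll lift the teeth just above the lower layer and push the top pieces off forwards.

>>> apply_moves(
  deltas=[
    {"fingers":10,"delta_pos":[0,-2,-1],"angular":[0,0,0]},
    {"fingers":10,"delta_pos":[0,-4,-3],"angular":[0,0,0]},
    {"fingers":10,"delta_pos":[0,-4,-12],"angular":[0,0,0]},
    {"fingers":10,"delta_pos":[0,-4,-22],"angular":[0,0,0]},
    {"fingers":10,"delta_pos":[0,-4,-30],"angular":[0,0,0]},
    {"fingers":10,"delta_pos":[0,-4,-30],"angular":[0,0,0]},
    {"fingers":10,"delta_pos":[0,2,-30],"angular":[0,0,0]},
    {"fingers":10,"delta_pos":[0,8,-30],"angular":[0,0,0]},
    {"fingers":10,"delta_pos":[0,12,-30],"angular":[0,0,0]},
    {"fingers":10,"delta_pos":[0,16,-30],"angular":[0,0,0]},
  ],
)

```text
clock: 13.7
tool_pos: [0.5031, 0.0, 0.1332]
orientation: [180.0, -0.0, -85.9]
force: [-0.4, -0.2, -2.2]
opening: 0.0257
gripper_force: 29.8
```

>>> apply_moves(
  deltas=[
    {"fingers":10,"delta_pos":[0,4,0],"angular":[0,0,0]},
    {"fingers":10,"delta_pos":[0,8,0],"angular":[0,0,0]},
    {"fingers":10,"delta_pos":[0,12,0],"angular":[0,0,0]},
    {"fingers":10,"delta_pos":[0,16,0.5],"angular":[0,0,0]},
    {"fingers":10,"delta_pos":[0,20,0.5],"angular":[0,0,0]},
    {"fingers":10,"delta_pos":[0,24,0.5],"angular":[0,0,0]},
    {"fingers":10,"delta_pos":[0,28,1],"angular":[0,0,0]},
    {"fingers":10,"delta_pos":[0,32,1],"angular":[0,0,0]},
    {"fingers":10,"delta_pos":[0,36,1],"angular":[0,0,0]},
    {"fingers":10,"delta_pos":[0,36,1],"angular":[0,0,0]},
  ],
)

```text
clock: 14.7
tool_pos: [0.4672, -0.0025, 0.1323]
orientation: [180.0, 0.0, -86.0]
force: [0.2, 0.4, -2.3]
opening: 0.0258
gripper_force: 29.8
```

```bash
cat >> h.py <<'E'
def look(f):
    st();w=ctrl.snapshot("wrist")[:,:,::-1];t=ctrl.snapshot("top")[:,:,::-1];s=ctrl.snapshot("scene")[:,:,::-1]
    o=np.zeros((520,760,3),np.uint8);o[:200,:410]=w[110:310,230:640];o[210:520,:200]=cv2.resize(t[165:320,230:330],None,fx=2,fy=2);o[210:518,210:672]=cv2.resize(s[190:300,280:445],None,fx=2.8,fy=2.8)
    cv2.imwrite(f,cv2.convertScaleAbs(o,alpha=1.3))
E
python3 -c "
from h import *
look('pics/c4.png')"
```

```text
t 14.7 tcp [ 0.4672 -0.0025  0.1323] [179.98     0.0037 -85.9533] tray xy mm 74.6 0.4 tips z mm 54.9 F [ 0.2493  0.3576 -2.3144] M [0.0086 0.0619 0.0174]
```

View pics/c4.png

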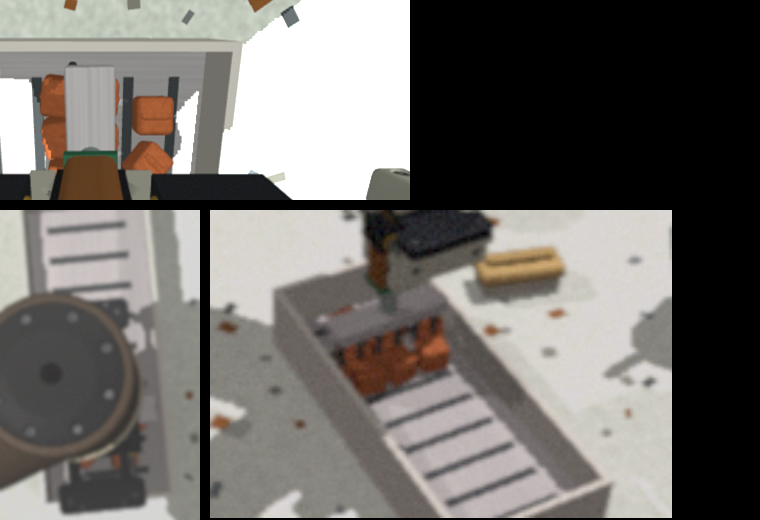

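The two top pieces now lie on the floor ahead of the lower layer, at about (152, 117) and (150, 160). I'll raise the rake and head back towards the pad, then check from the top camera.

>>> apply_moves(
  deltas=[
    {"fingers":10,"delta_pos":[0,-2,-10],"angular":[0,0,0]},
    {"fingers":10,"delta_pos":[0,-2,-30],"angular":[0,0,0]},
    {"fingers":10,"delta_pos":[0,-2,-55],"angular":[0,0,0]},
    {"fingers":10,"delta_pos":[0,-2,-80],"angular":[0,0,0]},
    {"fingers":10,"delta_pos":[0,-2,-95],"angular":[0,0,0]},
    {"fingers":10,"delta_pos":[0,-2,-95],"angular":[0,0,0]},
  ],
)

```text
clock: 15.45
tool_pos: [0.4715, -0.002, 0.2302]
orientation: [-179.7, 0.1, -85.9]
force: [0.5, -0.1, -1.7]
opening: 0.0259
gripper_force: 29.8
```

```bash
python3 -c "
from h import *
to(.5266,-.3675,.22,-171)"
```

```text
t 15.45 at [ 0.4715 -0.002   0.2302] [-179.7187    0.0525  -85.9382] F [ 0.5213 -0.0587 -1.7047] d [368.5 -29.1  10. ] ang [-0.2  0.3 85.1]
```

>>> apply_moves(
  deltas=[
    {"fingers":10,"delta_pos":[15,-1,0],"angular":[0,0,5]},
    {"fingers":10,"delta_pos":[45,-4,0],"angular":[0,0,13]},
    {"fingers":10,"delta_pos":[85,-7,0],"angular":[0,0,21]},
    {"fingers":10,"delta_pos":[130,-10,0],"angular":[0,0,29]},
    {"fingers":10,"delta_pos":[175,-14,0],"angular":[0,0,37]},
    {"fingers":10,"delta_pos":[220,-18,0],"angular":[0,0,45]},
    {"fingers":10,"delta_pos":[265,-21,0],"angular":[0,0,53]},
    {"fingers":10,"delta_pos":[305,-24,0],"angular":[0,0,61]},
    {"fingers":10,"delta_pos":[340,-27,0],"angular":[0,0,69]},
    {"fingers":10,"delta_pos":[362,-29,0],"angular":[0,0,77]},
  ],
)

```text
clock: 16.45
tool_pos: [0.5238, -0.3637, 0.2256]
orientation: [179.9, -0.1, -163.4]
force: [-0.3, 0.4, -2.7]
opening: 0.0261
gripper_force: 29.8
```

Run:
```python
from h import *
to(.5266,-.3675,.21,-171)
t=ctrl.snapshot("top")[:,:,::-1];s=ctrl.snapshot("scene")[:,:,::-1]
cv2.imwrite("pics/t5.png",t)
o=np.hstack([cv2.resize(t[150:320,235:335],(330,560),interpolation=2),cv2.resize(s[200:310,295:400],(460,560)[:2],interpolation=2)])
cv2.imwrite("pics/c5.png",cv2.convertScaleAbs(o,alpha=1.4))
```

```text
t 16.45 at [ 0.5238 -0.3637  0.2256] [ 179.9269   -0.1105 -163.3815] F [-0.3271  0.3863 -2.7261] d [-1.6 -4.4 15.6] ang [ 0.1 -0.1  7.6]
```

View pics/c5.png

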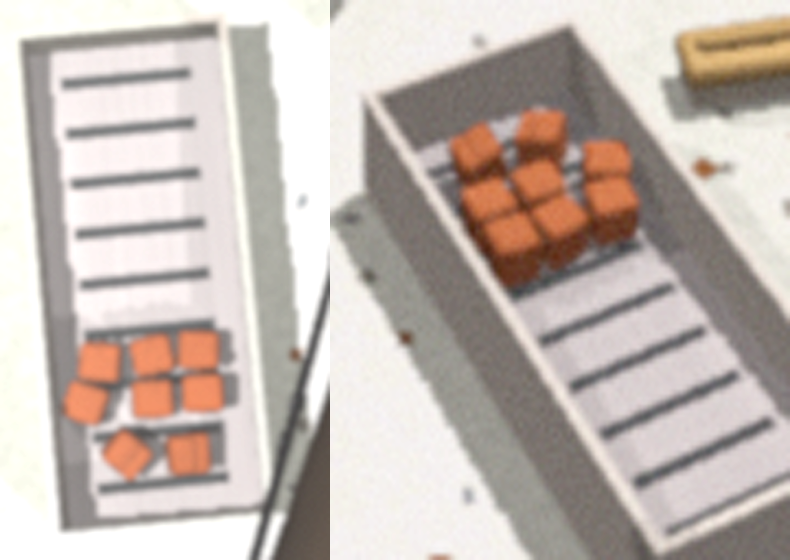

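All eight rocks lie separately in one layer in the far half, in rows at about y = 360, 395 and 455 in the left crop. Tray mid is at about y = 280. Now I'll park the rake.

>>> apply_moves(
  deltas=[
    {"fingers":10,"delta_pos":[-2,-4,10],"angular":[0,0,7.6]},
    {"fingers":10,"delta_pos":[-2,-4,30],"angular":[0,0,7.6]},
    {"fingers":10,"delta_pos":[-2,-4,60],"angular":[0,0,7.6]},
    {"fingers":10,"delta_pos":[-2,-4,90],"angular":[0,0,7.6]},
    {"fingers":10,"delta_pos":[-2,-4,115],"angular":[0,0,7.6]},
    {"fingers":10,"delta_pos":[-2,-4,130],"angular":[0,0,7.6]},
    {"fingers":10,"delta_pos":[-2,-4,136],"angular":[0,0,7.6]},
    {"fingers":10,"delta_pos":[-2,-4,136],"angular":[0,0,7.6]},
    {"fingers":10,"delta_pos":[-2,-4,136],"angular":[0,0,7.6]},
  ],
)

```text
clock: 17.45
tool_pos: [0.5279, -0.3646, 0.0921]
orientation: [-180.0, 0.0, -170.5]
force: [1.0, 0.5, -2.9]
opening: 0.0257
gripper_force: 29.8
```

```bash
python3 -c "
from h import *
to(.5266,-.3675,.084,-171)"
```

```text
t 17.45 at [ 0.5279 -0.3646  0.0921] [-179.9662    0.0355 -170.5028] F [ 1.0431  0.5247 -2.8699] d [ 1.7 -2.7  8.1] ang [-0.   0.   0.5]
```

>>> apply_moves(
  deltas=[
    {"fingers":10,"delta_pos":[2,-3,2],"angular":[0,0,0]},
    {"fingers":10,"delta_pos":[2,-3,4],"angular":[0,0,0]},
    {"fingers":10,"delta_pos":[2,-3,6],"angular":[0,0,0]},
    {"fingers":10,"delta_pos":[2,-3,7],"angular":[0,0,0]},
    {"fingers":10,"delta_pos":[2,-3,7.5],"angular":[0,0,0]},
    {"fingers":10,"delta_pos":[2,-3,8],"angular":[0,0,0]},
    {"fingers":10,"delta_pos":[2,-3,8],"angular":[0,0,0]},
  ],
)

```text
clock: 18.15
tool_pos: [0.526, -0.3679, 0.0834]
orientation: [-180.0, 0.0, -170.5]
force: [-0.4, 0.3, -2.3]
opening: 0.0257
gripper_force: 29.8
```

>>> apply_moves(
  deltas=[
    {"fingers":10,"delta_pos":[0,0,0.5],"angular":[0,0,0]},
    {"fingers":10,"delta_pos":[0,0,0.5],"angular":[0,0,0]},
  ],
)

```text
clock: 18.35
tool_pos: [0.526, -0.3679, 0.0834]
orientation: [-180.0, 0.0, -170.5]
force: [-1.2, 1.4, 2.8]
opening: 0.0263
gripper_force: 29.8
```

>>> apply_moves(
  deltas=[
    {"fingers":10,"delta_pos":[0,0,0.4],"angular":[0,0,0]},
    {"fingers":10,"delta_pos":[0,0,0.4],"angular":[0,0,0]},
  ],
)

```text
clock: 18.55
tool_pos: [0.5261, -0.3679, 0.0833]
orientation: [-180.0, 0.0, -170.5]
force: [-1.4, 1.9, 6.7]
opening: 0.0255
gripper_force: 29.8
```

Touching. I'll ease off, open partly, then rise.

>>> apply_moves(
  deltas=[
    {"fingers":10,"delta_pos":[0,0,-0.7],"angular":[0,0,0]},
    {"fingers":10,"delta_pos":[0,0,-0.7],"angular":[0,0,0]},
    {"fingers":60,"delta_pos":[0,0,-0.7],"angular":[0,0,0]},
    {"fingers":80,"delta_pos":[0,0,-0.7],"angular":[0,0,0]},
    {"fingers":80,"delta_pos":[0,0,-0.7],"angular":[0,0,0]},
    {"fingers":80,"delta_pos":[0,0,-0.7],"angular":[0,0,0]},
    {"fingers":80,"delta_pos":[0,0,-0.7],"angular":[0,0,0]},
    {"fingers":80,"delta_pos":[0,0,-0.7],"angular":[0,0,0]},
    {"fingers":80,"delta_pos":[0,0,-5],"angular":[0,0,0]},
    {"fingers":80,"delta_pos":[0,0,-15],"angular":[0,0,0]},
  ],
)

```text
clock: 19.55
tool_pos: [0.5254, -0.3676, 0.0972]
orientation: [179.9, -0.1, -170.6]
force: [-0.1, 0.0, 0.2]
opening: 0.0787
gripper_force: 0.0
```

>>> apply_moves(
  deltas=[
    {"fingers":80,"delta_pos":[0,0,-20],"angular":[0,0,0]},
    {"fingers":80,"delta_pos":[0,0,-50],"angular":[0,0,0]},
    {"fingers":80,"delta_pos":[0,0,-90],"angular":[0,0,0]},
    {"fingers":80,"delta_pos":[0,0,-130],"angular":[0,0,0]},
    {"fingers":80,"delta_pos":[0,0,-150],"angular":[0,0,0]},
    {"fingers":80,"delta_pos":[0,0,-150],"angular":[0,0,0]},
  ],
)

```text
clock: 20.15
tool_pos: [0.5274, -0.3688, 0.2529]
orientation: [-179.7, 0.4, -170.5]
force: [0.6, -0.0, -0.3]
opening: 0.0799
gripper_force: 0.0
```

Run:
```python
from h import *
st();w=ctrl.snapshot("wrist")[:,:,::-1];s=ctrl.snapshot("scene")[:,:,::-1]
cv2.imwrite("pics/c6.png",np.hstack([cv2.resize(w,(400,300)),cv2.resize(s[170:370,130:400],(400,300))]))
```

```text
t 20.15 tcp [ 0.5274 -0.3688  0.2529] [-179.7381    0.3631 -170.5294] tray xy mm 39.3 370.0 tips z mm 175.5 F [ 0.5848 -0.0015 -0.2536] M [ 0.0117 -0.0115 -0.032 ]
```

View pics/c6.png

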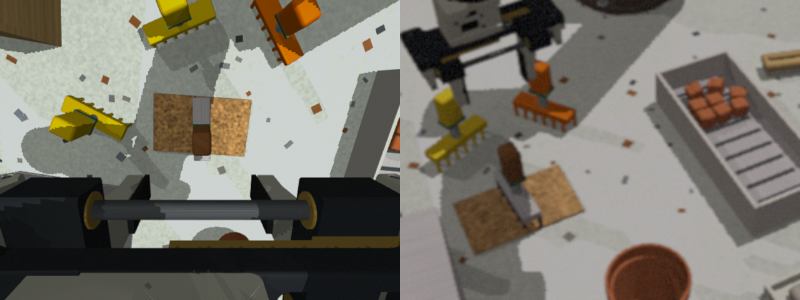

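The rake stands upright on the middle of its pad (wrist crop about (202, 125)). The rocks are in one layer and the gripper is clear.

```bash
python3 -c "
from plant import ctrl
print(ctrl.close_job())"
```

```text
the job is handed in; nothing more can be done
None
```

The job is handed in (no verdict came back): in the last pictures all eight rocks lie in a single layer in the far half of the tray, and the rake stands released and upright on the middle of its pad.

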